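# Portion wooden balls from a bay hopper into trays and put them away

### The arm

A 7-joint arm with a two-finger parallel gripper is mounted at the origin on a cart in front of the work surface, level with it; the furniture and walls round the work are solid. World frame = base frame: x ahead of the robot, y to its left, z up, the work surface at z = 0. Lengths are in m, angles in rad, forces in N, time in s.
With the tool pointing down it reaches from about 0.4 to 0.9 m from the base axis. Payload 5.5 kg.
Tool frame: the origin (TCP) lies midway between the tips of the shut fingers; the grasp point (between the pads) lies 19 mm behind it (manip.grip_depth is the distance from the TCP to the grasp point, in m); z points along the fingers, y is the line along which they close (so a half turn about z gives the same grasp; the last joint's range is limited). The gripper opens to 92 mm and grips with 3 to 60 N. Pads are 19 mm wide; open, the fingers measure 130 mm over their backs; the gripper's body (75 mm by 190 mm) begins 47 mm behind the grasp point.
Start: joints at [1.476, 0.501, -0.427, 1.55, 0.221, 1.138, -0.21], TCP at [0.228, -0.609, 0.227] pointing down, gripper open.
Joint ranges: [-2.88, 2.88], [-0.31, 2.03], [-1.54, 1.56], [0.2, 2.42], [-1.41, 4.55], [0.19, 2.02], [-2.57, 2.57]. Speed limits (rad/s): [2.57, 2.57, 3.14, 3.14, 3.14, 3.14, 3.14].

### API

Orientations are given as a unit quaternion [x, y, z, w].
In Python, from bench import manip, effector, viewer gives the robot as it stands. Calls block until the motion is done:
- manip.move_pose(position, orientation): joint-space move of the TCP to a pose.
- manip.servo_line(position, ori=None, vel=0.15): straight line of the TCP; ori=None keeps the orientation; vel is the mean speed in m/s.
- manip.movej(angles): joint-space move.
- effector.open_jaws() and effector.close(f_grip=None): open the fingers fully, or close them until they stop; f_grip is the grip in N (None keeps the last).
- manip.sleep(seconds).
- manip.solve_ik(position, orientation): joint angles nearest the present ones, or None.
- viewer.get_image(name): name is "scene" or "top" or "wrist"; returns the picture (384x512x3 uint8, red, green, blue); there is no depth.
- viewer.get_calibration(name): a dict with "vfov" (degrees; the focal length in pixels is half the picture's height over the tangent of half this angle, whatever the lens; pixels are square), "cx", "cy" (the principal point, pixels), "dist_coeffs" ([k1, k2, p1, p2, k3] as OpenCV has them; the pictures are not rectified), "eye" and "attitude" of the camera in the world. Camera axes: x right, y down, z forward; pixel columns grow to the right and rows downward; lengths in m; the calibration is good to about 2 mm. A picture is of the moment at which its call begins: read the wrist's pose just before it. get_calibration takes no time and is no camera call; for the wrist camera it gives the pose at the moment of the call.
A pose or a line that the arm cannot do raises manip.PlanningError and nothing moves.
- manip.hand_in(): hands the job in; it is judged then, once.
Readings, each from a call of its own:
- manip.current_clock(): time.
- manip.current_q(): joint angles.
- manip.current_joint_velocities(): joint speeds.
- manip.current_tau(): joint torques, N m.
- manip.current_tool_pos(): TCP position.
- manip.current_tcp_rot(): TCP orientation.
- manip.current_force(): force on the tool from outside, world axes, zero at the start.
- manip.current_wrist_torque(): the same for the moment, N m.
- manip.current_finger_gap(): finger opening in m.
- manip.current_gripper_force(): force on a finger pad.
Only numpy, scipy, OpenCV 4.12 (cv2) and the standard library are available. Lean on these libraries where they do the work, as an engineer would, in place of code of your own. Each camera call takes 0.05 s, during which the arm holds its last target. There are 200 camera calls.

### The job

Fill every parts tray on the bench with exactly one bay of balls (two balls) from the hopper: stand a tray under the lip of the chute and draw the bottom gate only far enough to empty the next bay, tray after tray. Put each filled tray, upright, into the open drawer, and in the end shut the hopper's gate and the drawer fully. Let no ball go astray, keep the remaining balls in the hopper, and leave the other things on the bench where they are.

Things in the scene. Friction and masses are not known exactly. Their poses are not given: they have to be found in the camera images.
- tray_1: plywood parts tray, one of 2 or 3 alike (absent: None), 66x66 mm, 0.13 kg: floor 4 mm; walls 4 mm thick, 32 mm high on three sides; on its +y side an upright back board 9 mm thick (y 24 to 33 mm), full width, top 70 mm above the underside: pinch it across its thickness to carry the tray. Origin: centre of the underside, z up
- tray_1_in (a point): centre of the space inside tray_1, 16 mm above its underside: a ball that lies in the tray has its centre within 32 mm of this point
- tray_2: plywood parts tray, one of 2 or 3 alike (absent: None), 66x66 mm, 0.13 kg: floor 4 mm; walls 4 mm thick, 32 mm high on three sides; on its +y side an upright back board 9 mm thick (y 24 to 33 mm), full width, top 70 mm above the underside: pinch it across its thickness to carry the tray. Origin: centre of the underside, z up
- tray_2_in (a point): centre of the space inside tray_2, 16 mm above its underside: a ball that lies in the tray has its centre within 32 mm of this point
- tray_3: plywood parts tray, one of 2 or 3 alike (absent: None), 66x66 mm, 0.13 kg: floor 4 mm; walls 4 mm thick, 32 mm high on three sides; on its +y side an upright back board 9 mm thick (y 24 to 33 mm), full width, top 70 mm above the underside: pinch it across its thickness to carry the tray. Origin: centre of the underside, z up
- tray_3_in (a point): centre of the space inside tray_3, 16 mm above its underside: a ball that lies in the tray has its centre within 32 mm of this point
- hopper: fixed plywood hopper, 70 mm wide (x; 98 over its foot), 140 long (y), 157 high, open on top; four bays 30x52 mm in a row along y, pitch 34: bay 1 centred at y = +51 mm, then +17, -17, -51. Two balls per bay lie on the gate (top at 117 mm). Below it a chute slopes 12 deg down to +y, to a lip 43 mm high at y = +98 mm (closed below); balls roll out in 1 s. Origin: centre of the underside, z up
- tray_spot (a point): point on the bench beyond the chute's lip, at hopper x = 0, y = +137 mm, z = 0. A tray centred here (within 8 mm) and turned like the hopper, its back board at +y, away from it, stands 6 mm clear of the lip and catches the balls. Axes as the hopper's
- gate (a joint): the hopper's flat bottom gate, m: 0 shut, grows as it is drawn along the hopper's -y, up to 0.15. It uncovers bays 1, 2, 3, 4 in turn: they empty at about 0.027, 0.061, 0.095, 0.129; at 0.034, 0.068, 0.102 the next bay still holds. Stays where left (2 N of friction); 0 to 4 mm open at the start
- gate_grip (a point): on the middle of the gate's upright wooden handle, 142 mm above the bench: a plate 10 mm thick along the hopper's y, 34 mm wide (x), 115 to 157 mm above the bench, 43 mm clear of the hopper's -y end when shut. Moves with the gate; axes as the hopper's
- ball_1a: turned wooden ball, 24 mm across, 12 g, that starts in bay 1 of the hopper; origin: its centre
- ball_1b: turned wooden ball, 24 mm across, 12 g, that starts in bay 1 of the hopper; origin: its centre
- ball_2a: turned wooden ball, 24 mm across, 12 g, that starts in bay 2 of the hopper; origin: its centre
- ball_2b: turned wooden ball, 24 mm across, 12 g, that starts in bay 2 of the hopper; origin: its centre
- ball_3a: turned wooden ball, 24 mm across, 12 g, that starts in bay 3 of the hopper; origin: its centre
- ball_3b: turned wooden ball, 24 mm across, 12 g, that starts in bay 3 of the hopper; origin: its centre
- ball_4a: turned wooden ball, 24 mm across, 12 g, that starts in bay 4 of the hopper; origin: its centre
- ball_4b: turned wooden ball, 24 mm across, 12 g, that starts in bay 4 of the hopper; origin: its centre
- drawer (a joint): the one drawer of a fixed low wooden cabinet (160 mm deep along x, 300 mm wide along y, 108 mm high, front on its -x side): how far it stands out of the cabinet along the cabinet's -x, m: 0 shut, 0.125 at most; starts about 0.1 to 0.12 open; about 3 N of friction; pushing its knob or front shuts it
- drawer_floor (a point): point on the drawer's floor, 18 mm above the bench, at the inner face of the front panel, mid-width; x into the cabinet, y along the front. The floor runs x 0 to 134, y -130 to +130 mm; side walls 32 mm high, front panel 80 mm. Only x from 0 to the drawer's opening is open from above; the rest lies under the cabinet's top, 80 mm above the floor
- drawer_knob (a point): front tip of the drawer's round brass knob (28 mm across), 60 mm above the bench, 58 mm before the inner face of the front panel; moves with the drawer; axes as the cabinet's
- sanding_block_1: bystander: cork sanding block, 66x110x31 mm; origin: centre of the underside
- tape_measure: bystander: tape measure, 36x72x62 mm; origin: centre of the underside
- offcut_c: bystander: wooden offcut, 34x60x34 mm; origin: centre of the underside
Not all that is in view belongs to the job. What is shaped like the tray_3 but pink is not meant.

How it is judged:
On the way, in this order (a step that is already met when the one before it is completed fails the run):
1. the gate has been drawn open far enough to empty the first bay (value of joint gate above 0.022 m), for 0.2 s.
2. every tray stands upright in the drawer with the two balls of one bay in it, all other balls still in the hopper (((distance between each of ball_1a, ball_1b and tray_1_in below 0.032 m and not (distance between ball_2a and tray_1_in below 0.032 m) and not (distance between ball_2b and tray_1_in below 0.032 m) and not (distance between ball_3a and tray_1_in below 0.032 m) and not (distance between ball_3b and tray_1_in below 0.032 m) and not (distance between ball_4a and tray_1_in below 0.032 m) and not (distance between ball_4b and tray_1_in below 0.032 m)) or (not (distance between ball_1a and tray_1_in below 0.032 m) and not (distance between ball_1b and tray_1_in below 0.032 m) and distance between each of ball_2a, ball_2b and tray_1_in below 0.032 m and not (distance between ball_3a and tray_1_in below 0.032 m) and not (distance between ball_3b and tray_1_in below 0.032 m) and not (distance between ball_4a and tray_1_in below 0.032 m) and not (distance between ball_4b and tray_1_in below 0.032 m)) or (not (distance between ball_1a and tray_1_in below 0.032 m) and not (distance between ball_1b and tray_1_in below 0.032 m) and not (distance between ball_2a and tray_1_in below 0.032 m) and not (distance between ball_2b and tray_1_in below 0.032 m) and distance between each of ball_3a, ball_3b and tray_1_in below 0.032 m and not (distance between ball_4a and tray_1_in below 0.032 m) and not (distance between ball_4b and tray_1_in below 0.032 m)) or (not (distance between ball_1a and tray_1_in below 0.032 m) and not (distance between ball_1b and tray_1_in below 0.032 m) and not (distance between ball_2a and tray_1_in below 0.032 m) and not (distance between ball_2b and tray_1_in below 0.032 m) and not (distance between ball_3a and tray_1_in below 0.032 m) and not (distance between ball_3b and tray_1_in below 0.032 m) and distance between each of ball_4a, ball_4b and tray_1_in below 0.032 m)) and x of tray_1 in the frame of drawer_floor between 0.025 and 0.115 m and y of tray_1 in the frame of drawer_floor between -0.115 and 0.115 m and z of tray_1 in the frame of drawer_floor between -0.008 and 0.012 m and angle between each of tray_1, tray_2, tray_3's own z axis and vertical below 0.15 rad and ((distance between each of ball_1a, ball_1b and tray_2_in below 0.032 m and not (distance between ball_2a and tray_2_in below 0.032 m) and not (distance between ball_2b and tray_2_in below 0.032 m) and not (distance between ball_3a and tray_2_in below 0.032 m) and not (distance between ball_3b and tray_2_in below 0.032 m) and not (distance between ball_4a and tray_2_in below 0.032 m) and not (distance between ball_4b and tray_2_in below 0.032 m)) or (not (distance between ball_1a and tray_2_in below 0.032 m) and not (distance between ball_1b and tray_2_in below 0.032 m) and distance between each of ball_2a, ball_2b and tray_2_in below 0.032 m and not (distance between ball_3a and tray_2_in below 0.032 m) and not (distance between ball_3b and tray_2_in below 0.032 m) and not (distance between ball_4a and tray_2_in below 0.032 m) and not (distance between ball_4b and tray_2_in below 0.032 m)) or (not (distance between ball_1a and tray_2_in below 0.032 m) and not (distance between ball_1b and tray_2_in below 0.032 m) and not (distance between ball_2a and tray_2_in below 0.032 m) and not (distance between ball_2b and tray_2_in below 0.032 m) and distance between each of ball_3a, ball_3b and tray_2_in below 0.032 m and not (distance between ball_4a and tray_2_in below 0.032 m) and not (distance between ball_4b and tray_2_in below 0.032 m)) or (not (distance between ball_1a and tray_2_in below 0.032 m) and not (distance between ball_1b and tray_2_in below 0.032 m) and not (distance between ball_2a and tray_2_in below 0.032 m) and not (distance between ball_2b and tray_2_in below 0.032 m) and not (distance between ball_3a and tray_2_in below 0.032 m) and not (distance between ball_3b and tray_2_in below 0.032 m) and distance between each of ball_4a, ball_4b and tray_2_in below 0.032 m)) and x of tray_2 in the frame of drawer_floor between 0.025 and 0.115 m and y of tray_2 in the frame of drawer_floor between -0.115 and 0.115 m and z of tray_2 in the frame of drawer_floor between -0.008 and 0.012 m and ((distance between each of ball_1a, ball_1b and tray_3_in below 0.032 m and not (distance between ball_2a and tray_3_in below 0.032 m) and not (distance between ball_2b and tray_3_in below 0.032 m) and not (distance between ball_3a and tray_3_in below 0.032 m) and not (distance between ball_3b and tray_3_in below 0.032 m) and not (distance between ball_4a and tray_3_in below 0.032 m) and not (distance between ball_4b and tray_3_in below 0.032 m)) or (not (distance between ball_1a and tray_3_in below 0.032 m) and not (distance between ball_1b and tray_3_in below 0.032 m) and distance between each of ball_2a, ball_2b and tray_3_in below 0.032 m and not (distance between ball_3a and tray_3_in below 0.032 m) and not (distance between ball_3b and tray_3_in below 0.032 m) and not (distance between ball_4a and tray_3_in below 0.032 m) and not (distance between ball_4b and tray_3_in below 0.032 m)) or (not (distance between ball_1a and tray_3_in below 0.032 m) and not (distance between ball_1b and tray_3_in below 0.032 m) and not (distance between ball_2a and tray_3_in below 0.032 m) and not (distance between ball_2b and tray_3_in below 0.032 m) and distance between each of ball_3a, ball_3b and tray_3_in below 0.032 m and not (distance between ball_4a and tray_3_in below 0.032 m) and not (distance between ball_4b and tray_3_in below 0.032 m)) or (not (distance between ball_1a and tray_3_in below 0.032 m) and not (distance between ball_1b and tray_3_in below 0.032 m) and not (distance between ball_2a and tray_3_in below 0.032 m) and not (distance between ball_2b and tray_3_in below 0.032 m) and not (distance between ball_3a and tray_3_in below 0.032 m) and not (distance between ball_3b and tray_3_in below 0.032 m) and distance between each of ball_4a, ball_4b and tray_3_in below 0.032 m)) and x of tray_3 in the frame of drawer_floor between 0.025 and 0.115 m and y of tray_3 in the frame of drawer_floor between -0.115 and 0.115 m and z of tray_3 in the frame of drawer_floor between -0.008 and 0.012 m and (height (world z) of ball_1a above 0.1 m or distance between ball_1a and tray_1_in below 0.032 m or distance between ball_1a and tray_2_in below 0.032 m or distance between ball_1a and tray_3_in below 0.032 m) and (height (world z) of ball_1b above 0.1 m or distance between ball_1b and tray_1_in below 0.032 m or distance between ball_1b and tray_2_in below 0.032 m or distance between ball_1b and tray_3_in below 0.032 m) and (height (world z) of ball_2a above 0.1 m or distance between ball_2a and tray_1_in below 0.032 m or distance between ball_2a and tray_2_in below 0.032 m or distance between ball_2a and tray_3_in below 0.032 m) and (height (world z) of ball_2b above 0.1 m or distance between ball_2b and tray_1_in below 0.032 m or distance between ball_2b and tray_2_in below 0.032 m or distance between ball_2b and tray_3_in below 0.032 m) and (height (world z) of ball_3a above 0.1 m or distance between ball_3a and tray_1_in below 0.032 m or distance between ball_3a and tray_2_in below 0.032 m or distance between ball_3a and tray_3_in below 0.032 m) and (height (world z) of ball_3b above 0.1 m or distance between ball_3b and tray_1_in below 0.032 m or distance between ball_3b and tray_2_in below 0.032 m or distance between ball_3b and tray_3_in below 0.032 m) and (height (world z) of ball_4a above 0.1 m or distance between ball_4a and tray_1_in below 0.032 m or distance between ball_4a and tray_2_in below 0.032 m or distance between ball_4a and tray_3_in below 0.032 m) and (height (world z) of ball_4b above 0.1 m or distance between ball_4b and tray_1_in below 0.032 m or distance between ball_4b and tray_2_in below 0.032 m or distance between ball_4b and tray_3_in below 0.032 m)), for 0.2 s.
At the end, for the whole second after the job is handed in: every tray present stands upright (within 0.15 rad) on the floor of the drawer and holds the two balls of one bay and no others; all other balls are still in the hopper; gate and drawer are shut to within 6 mm (all of step 2 and value of joint each of gate, drawer below 0.006 m); the robot touches nothing.
It fails at once if a bystander (sanding block, tape measure or offcut) is moved by more than 40 mm (distance of any of sanding_block_1, tape_measure, offcut_c from where it was at the start of the episode above 0.04 m).
Of tray_1, tray_2, tray_3 only 2 to 3 are there at a start; the rules pass over those that are not, and their reading is None.
At some moment in a run one of tray_1, tray_2, tray_3 may be knocked a few centimetres aside while the robot is not near it.
It also fails if it takes over 210 s, if anything falls off the work surface, if the arm or the gripper's body presses on something with over 40 N, if the wrist force passes 120 N, or if a joint passes its speed limit or range.

## Working session

There is one attempt and no reset: what is moved stays moved. The work goes in short steps, each a Python script; the robot and the scene stay as the last script left them, time stands still between calls to the robot, and variables do not carry over. Pictures are saved under pics/ and viewed, at most 17 in all, crops included, and the job is handed in when it is done.

```bash
mkdir -p pics; ls
python3 - <<'E'
from bench import manip, effector, viewer
import cv2
for n in ("scene","top"):
    cv2.imwrite(f"pics/{n}0.png",viewer.get_image(n)[:,:,::-1]); print(n,viewer.get_calibration(n))
print(viewer.get_calibration("wrist"),manip.current_tool_pos(),manip.current_tcp_rot(),manip.current_clock())
E
```

```text
pics
scene {'vfov': 42.91851594458547, 'cx': 258.1859319217481, 'cy': 198.4527861148962, 'dist_coeffs': array([-0.04909363,  0.        ,  0.        ,  0.        ,  0.        ]), 'eye': array([-0.33775763,  0.86804354,  0.97789251]), 'attitude': array([-0.34366363,  0.81672225, -0.42935646,  0.17468003])}
top {'vfov': 56.98741699103961, 'cx': 251.5118951141354, 'cy': 196.77660347427147, 'dist_coeffs': array([-0.11212694,  0.        ,  0.        ,  0.        ,  0.        ]), 'eye': array([ 0.47029232, -0.01746241,  1.02858299]), 'attitude': array([-0.69876757,  0.71378337, -0.03492461,  0.03189749])}
{'vfov': 65.68468959212584, 'cx': 252.79173934693318, 'cy': 194.16001700806254, 'dist_coeffs': array([-0.00185579,  0.        ,  0.        ,  0.        ,  0.        ]), 'eye': array([ 0.30446732, -0.58022309,  0.38515307]), 'attitude': array([ 0.81192251, -0.56362064, -0.08717341,  0.12455686])} [ 0.22738333 -0.60825264  0.22577074] [ 9.84032679e-01  1.77985694e-01 -1.24093941e-04 -8.74581971e-04] 0.1
```

View pics/top0.png

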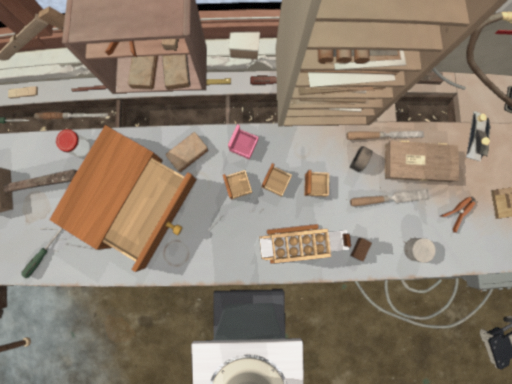

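View pics/scene0.png

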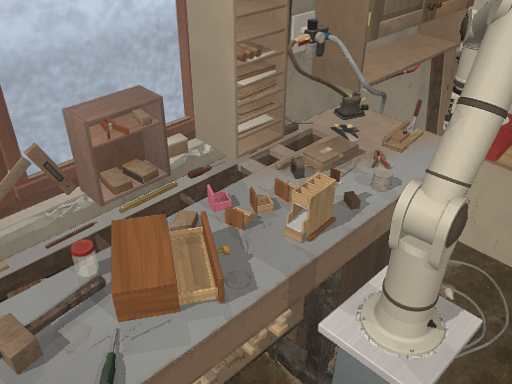

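The top view shows three brown trays at about (237,185), (277,180) and (317,184), with the pink decoy at (243,142). The hopper is at (300,244), its lip to the left and its handle near (346,241). The drawer is open toward lower right at (150,215), with the knob at (176,229). Next I'll write helpers and zoom in.

```bash
cat > h.py <<'E'
from bench import manip, effector, viewer
import numpy as np, cv2
from scipy.spatial.transform import Rotation as R
def K(c): 
    f=192/np.tan(np.radians(c['vfov'])/2); return np.array([[f,0,c['cx']],[0,f,c['cy']],[0,0,1.]])
def ray(c,uv):
    p=cv2.undistortPoints(np.array(uv,float).reshape(-1,1,2),K(c),c['dist_coeffs']).reshape(-1,2)
    return R.from_quat(c['attitude']).apply(np.c_[p,np.ones(len(p))])
def plane(c,uv,z):
    d=ray(c,uv); return c['eye']+d*((z-c['eye'][2])/d[:,2])[:,None]
def proj(c,P):
    Rm=R.from_quat(c['attitude']).as_matrix().T; 
    return cv2.projectPoints(np.array(P,float).reshape(-1,1,3),cv2.Rodrigues(Rm)[0],-Rm@c['eye'],K(c),c['dist_coeffs'])[0].reshape(-1,2)
def down(yaw): # tool down, tool y (closing line) at world angle yaw
    y=np.array([np.cos(yaw),np.sin(yaw),0]); z=np.array([0,0,-1.]); return R.from_matrix(np.c_[np.cross(y,z),y,z]).as_quat()
E
python3 - <<'E'
from h import *
im=cv2.imread('pics/top0.png')
a=cv2.resize(im[120:280,220:380],None,fx=3.7,fy=3.7,interpolation=cv2.INTER_CUBIC)
cv2.imwrite('pics/z1.png',a)
cv2.imwrite('pics/z2.png',cv2.resize(im[120:280,45:205],None,fx=3.7,fy=3.7,interpolation=cv2.INTER_CUBIC))
c=viewer.get_calibration('top')
print(plane(c,[(237,185),(277,180),(317,184),(300,244),(265,246),(346,241),(361,249)],0.07))
E
```

```text
[[ 0.59427503  0.01639081  0.07      ]
 [ 0.60578454 -0.09329208  0.07      ]
 [ 0.59255571 -0.20298351  0.07      ]
 [ 0.43030535 -0.15071363  0.07      ]
 [ 0.42722881 -0.05601447  0.07      ]
 [ 0.43493805 -0.27685791  0.07      ]
 [ 0.41199139 -0.31764298  0.07      ]]
```

View pics/z1.png

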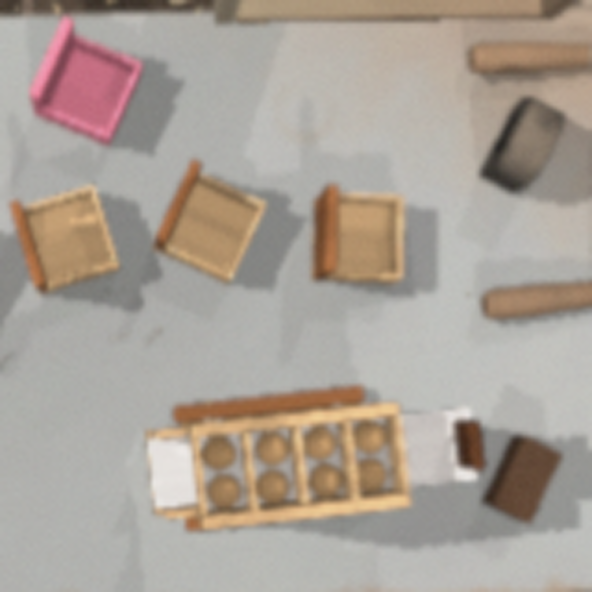

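View pics/z2.png

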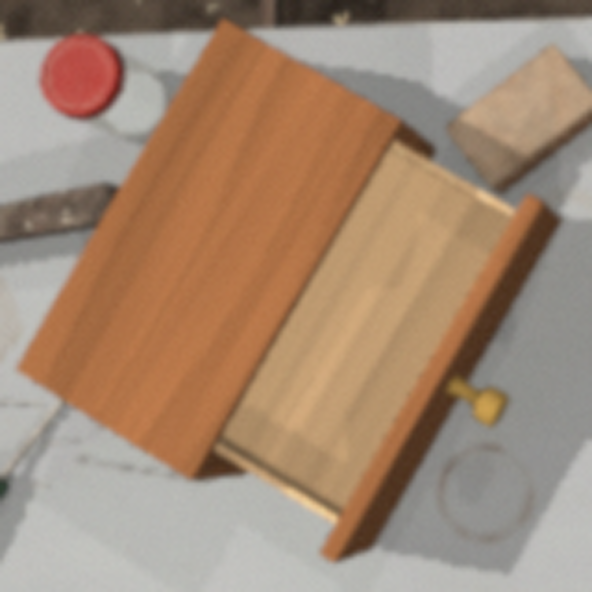

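The zooms give me hopper rim corners at (193,424), (202,527), (402,402) and (411,505) in z1. In z2 the cabinet top corners are (224,20), (20,368), (195,478) and (397,124), and the knob tip is near (498,406). The tray boards all face left.

```bash
cat >> h.py <<'E'
def fr(o,yaw): return lambda p: np.array([o[0]+np.cos(yaw)*p[0]-np.sin(yaw)*p[1],o[1]+np.sin(yaw)*p[0]+np.cos(yaw)*p[1],p[2]])
def trays(im,c,bl=None):
    """board masks -> list of (board centre xy, direction of tray +y as angle, length, width)"""
    hsv=cv2.cvtColor(im,cv2.COLOR_RGB2HSV)
    return hsv
E
python3 - <<'E'
from h import *
c=viewer.get_calibration('top')
z1=lambda P:np.array(P,float)/3.7+[220,120]-.36; z2=lambda P:np.array(P,float)/3.7+[45,120]-.36
hp=plane(c,z1([(193,424),(202,527),(402,402),(411,505)]),.157); o=hp.mean(0)
d=hp[:2].mean(0)-hp[2:].mean(0); e=hp[0]-hp[1]
print('hopper',o,'len',np.linalg.norm(d),'yaw',np.arctan2(d[1],d[0])-np.pi/2, np.linalg.norm(e),np.arctan2(e[1],e[0]))
print('handle',plane(c,z1([(458,423),(482,421),(462,470),(485,468)]),.157))
cb=plane(c,z2([(224,20),(20,368),(195,478),(397,124)]),.108)
o2=cb.mean(0); print('cab',cb,o2)
ex=cb[:2].mean(0)-cb[2:].mean(0); ey=cb[1]-cb[0]+cb[2]-cb[3]
print(np.linalg.norm(ex),np.arctan2(ex[1],ex[0]),np.linalg.norm(ey)/2,np.arctan2(ey[1],ey[0])-np.pi/2)
k=plane(c,z2([(500,407)]),.06)[0]; yaw=np.arctan2(ex[1],ex[0])
q=R.from_euler('z',-yaw).apply(k-o2); print('knob in cab',q,'opening',-q[0]-.08-.058,k)
hsv=cv2.cvtColor(cv2.imread('pics/top0.png'),cv2.COLOR_BGR2HSV)
for p in [(232,187),(267,175),(308,183),(240,190),(280,181),(320,185)]: print(p,hsv[p[1],p[0]-2:p[0]+3].tolist())
for xy in [(o[0],o[1]-.118),(o[0],o[1]+.165)]:
  for y in (np.pi/2,0,-np.pi/2,np.pi): print(xy,y,manip.solve_ik([*xy,.12 if y%np.pi==0 else .04],down(y)))
E
```

```text
hopper [ 0.4309552  -0.14198372  0.157     ] len 0.14032306729533853 yaw 0.07796674309627116 0.06813042847902821 0.06249102256814572
handle [[ 0.45566618 -0.24751971  0.157     ]
 [ 0.45654389 -0.26391646  0.157     ]
 [ 0.42431932 -0.2490238   0.157     ]
 [ 0.42517396 -0.26470728  0.157     ]]
cab [[0.76274169 0.37306689 0.108     ]
 [0.50846664 0.52299678 0.108     ]
 [0.42813972 0.38746465 0.108     ]
 [0.68020801 0.2411578  0.108     ]] [0.59488901 0.38117153 0.108     ]
0.15656339031560088 1.023815755879063 0.2933171421194143 1.0414411774798378
knob in cab [-0.2372942  -0.00506749 -0.048     ] opening 0.09929419953278057 [0.4757979  0.17586317 0.06      ]
(232, 187) [[16, 105, 160], [16, 103, 174], [16, 103, 178], [16, 101, 179], [16, 101, 179]]
(267, 175) [[12, 32, 161], [11, 97, 155], [12, 143, 152], [13, 148, 143], [14, 127, 133]]
(308, 183) [[13, 150, 109], [13, 155, 120], [12, 152, 144], [12, 148, 160], [13, 145, 155]]
(240, 190) [[16, 103, 176], [16, 104, 174], [16, 101, 174], [16, 105, 173], [17, 104, 171]]
(280, 181) [[16, 104, 165], [15, 102, 165], [16, 102, 162], [16,
[... 777 characters left out ...]
4004322
 -1.98981631]
(np.float64(0.43095520268942944), np.float64(0.023016284486265637)) 1.5707963267948966 [ 0.55196953  0.52872538 -0.78499759  2.20112239  0.63176059  0.64817718
  0.88279251]
(np.float64(0.43095520268942944), np.float64(0.023016284486265637)) 0 [ 0.93241619  0.59446713 -1.28984189  2.15276937  0.725547    0.94578986
 -0.78186616]
(np.float64(0.43095520268942944), np.float64(0.023016284486265637)) -1.5707963267948966 [ 0.50088567  0.50590575 -0.72137334  2.2025095   0.57760623  0.62627193
 -2.2115133 ]
(np.float64(0.43095520268942944), np.float64(0.023016284486265637)) 3.141592653589793 [ 0.93444288  0.59800489 -1.29379031  2.15273561  0.72944443  0.94852413
  2.35622819]
```

```bash
python3 - <<'E'
s=open('h.py').read(); s=s[:s.index('def trays')]
s+='''
HO=np.array([.431,-.142]); HY=.073; hop=fr(HO,HY)
def board_mask(im):
    h=cv2.cvtColor(cv2.GaussianBlur(im,(3,3),0),cv2.COLOR_RGB2HSV); return cv2.inRange(h,(6,120,60),(15,255,255))
def boards(im,c,z,box=None,amin=30):
    m=board_mask(im); out=[]
    for t in cv2.findContours(m,cv2.RETR_EXTERNAL,cv2.CHAIN_APPROX_NONE)[0]:
        if cv2.contourArea(t)<amin: continue
        P=plane(c,t.reshape(-1,2),z)[:,:2]
        (x,y),(w,h),a=cv2.minAreaRect((P*1000).astype(np.float32))
        if w<h: w,h,a=h,w,a+90
        a=(a+90)%360   # direction across the board
        if np.sin(np.radians(a))<0: a-=180
        if 50<w<90 and h<40: out.append((x/1000,y/1000,np.radians(a%360),w,h))
    return out
'''
open('h.py','w').write(s)
E
python3 - <<'E'
from h import *
im=viewer.get_image('top');c=viewer.get_calibration('top')
B=boards(im,c,.06)
for b in B: print(np.round(b,3))
b=min(B,key=lambda b:abs(b[0]-.594)+abs(b[1]-.03))
print(b); manip.move_pose([b[0],b[1],.2],down(b[2]))
cw=viewer.get_calibration('wrist'); w=viewer.get_image('wrist')
cv2.imwrite('pics/w1.png',w[:,:,::-1]); print(manip.current_clock(),manip.current_q())
for z in (.07,.06,.05):
  for b in boards(w,cw,z): print(z,np.round(b,3))
print(manip.current_tool_pos(),cw['eye'])
E
```

```text
[5.9300e-01 4.2000e-02 1.8450e+00 5.9753e+01 8.1750e+00]
[ 0.6   -0.181  1.532 61.695 13.98 ]
[ 0.621 -0.07   1.086 61.401  6.192]
(0.59323388671875, 0.04228715515136719, np.float64(1.8446400270714975), 59.75287628173828, 8.17536449432373)
2.8417 [ 0.61023727  0.60329292 -1.01070964  1.70844473  0.55588202  1.1470187
  1.28247111]
0.07 [ 6.1700e-01 -6.4000e-02  1.1040e+00  8.2379e+01  1.2534e+01]
0.07 [5.9200e-01 4.1000e-02 1.8470e+00 7.0988e+01 7.0480e+00]
0.06 [ 6.2100e-01 -6.7000e-02  1.1040e+00  8.5227e+01  1.2967e+01]
0.06 [5.9400e-01 4.2000e-02 1.8470e+00 7.3443e+01 7.2910e+00]
0.05 [ 6.2500e-01 -7.0000e-02  1.1040e+00  8.8075e+01  1.3401e+01]
0.05 [5.9700e-01 4.3000e-02 1.8470e+00 7.5897e+01 7.5350e+00]
[0.59340769 0.0410286  0.19984426] [0.51496519 0.01870079 0.35923472]
```

View pics/w1.png

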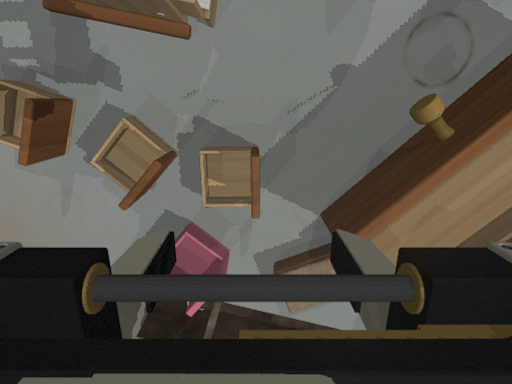

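Wrist and top views agree on tray 1's board (0.592, 0.041, about 106°). I'll pick it and stand it at the spot.

```bash
cat >> h.py <<'E'
SP=.142+.0285
def F(): return np.round(manip.current_force(),1)
def pick(x,y,a,z=.038,up=.15):
    p=manip.current_tool_pos()
    if np.hypot(p[0]-x,p[1]-y)>.005 or True: manip.servo_line([x,y,up],down(a),vel=.3)
    manip.servo_line([x,y,z],vel=.12); effector.close(25); print('gap',manip.current_finger_gap(),F())
    manip.servo_line([x,y,up],vel=.12)
def place(P,a,z=.039,up=.15):
    manip.servo_line([P[0],P[1],up],down(a),vel=.22)
    manip.servo_line([P[0],P[1],z+.01],vel=.12); manip.servo_line([P[0],P[1],z],vel=.03); print('placed',F(),manip.current_tool_pos())
    effector.open_jaws(); manip.servo_line([P[0],P[1],.2],vel=.2)
E
python3 - <<'E'
from h import *
effector.open_jaws()
pick(.592,.041,1.845)
place(hop([0,SP,0]),HY+np.pi/2)
cw=viewer.get_calibration('wrist'); w=viewer.get_image('wrist'); cv2.imwrite('pics/w2.png',w[:,:,::-1])
for b in boards(w,cw,.07): print(np.round(b,3))
print(hop([0,SP,0]),proj(cw,[hop([0,.137,0]),hop([0,.098,.043])]),manip.current_clock())
E
```

```text
gap 0.009117656477052066 [-0.6  0.9  0. ]
placed [-0.   0.6 -1.7] [0.41844936 0.02800837 0.03891723]
[ 5.9000e-01 -5.6000e-02  1.2210e+00  5.8616e+01  1.0412e+01]
[ 0.444  0.281  1.016 67.556 18.805]
[4.200e-01 2.700e-02 1.646e+00 6.623e+01 6.197e+00]
[0.41856455 0.0280459  0.        ] [[226.43926956 170.25170073]
 [187.5043682  179.08087401]] 11.575
```

View pics/w2.png

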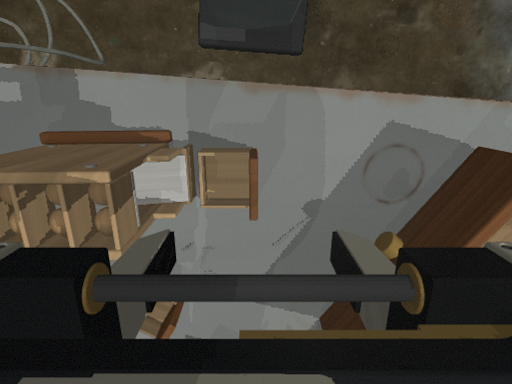

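Tray 1 stands squarely at the spot: its wall is at u≈199 and the lip at u≈192. Next comes the gate: grip the handle across its width, push it shut for a reference, then draw it.

```bash
cat >> h.py <<'E'
GO=down(HY)
def gate_line(s,vel=.05): 
    p=hop([0,-s,0]); manip.servo_line([p[0],p[1],.122],vel=vel)
def gpos(): # -hopper y of the TCP
    p=manip.current_tool_pos()[:2]-HO; return -(-np.sin(HY)*p[0]+np.cos(HY)*p[1])
def gforce(): return float(manip.current_force()[:2]@[-np.sin(HY),np.cos(HY)])
def gate_grip(s):
    p=hop([0,-s,0]); manip.servo_line([p[0],p[1],.22],GO,vel=.3); manip.servo_line([p[0],p[1],.122],vel=.12); effector.close(30)
    print('grip gap',manip.current_finger_gap(),gforce())
def gate_free():
    effector.open_jaws(); p=manip.current_tool_pos(); manip.servo_line([p[0],p[1],.22],vel=.25)
E
python3 - <<'E'
from h import *
gate_grip(.118)
s=.118
for i in range(10):
    s-=.001; gate_line(s,.02); manip.sleep(.1); f=gforce(); print(round(gpos(),4),f)
    if abs(f)>8: break
E
```

```text
grip gap 0.03392872680133752 -0.3157434893756406
0.1172 -1.7221568979012658
0.1171 -3.8912930483459807
0.1171 -6.413565184145716
0.1171 -9.468476389622458
```

```bash
cat >> h.py <<'E'
G0=.1171
def draw(g):
    gate_line(G0+g-.004,.04); 
    for i in range(6):
        e=G0+g-gpos()
        if abs(e)<.0007: break
        gate_line(G0+g+e if i==0 else gate_line.last+e,.02); gate_line.last=(G0+g+e if i==0 else gate_line.last+e)
    print('gate',round(gpos()-G0,4),gforce());
E
python3 - <<'E'
from h import *
draw(.0305); manip.sleep(1.2); print(gpos()-G0)
gate_free()
cv2.imwrite('pics/w3.png',np.hstack([viewer.get_image('wrist'),viewer.get_image('top')])[:,:,::-1][:, :]); print(manip.current_clock())
im=cv2.imread('pics/w3.png'); cv2.imwrite('pics/w3b.png',cv2.resize(im[120:280,512+220:512+380],None,fx=3.7,fy=3.7,interpolation=cv2.INTER_CUBIC))
E
```

```text
gate 0.0309 -0.8209139109768328
0.03091649611289339
21.2667
```

View pics/w3b.png

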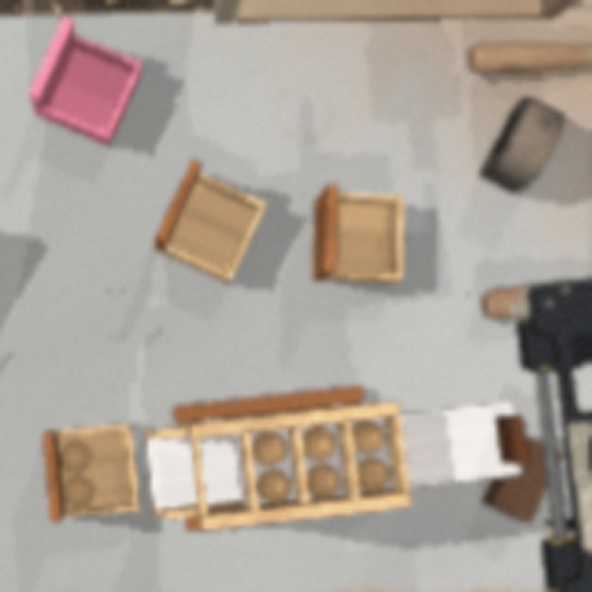

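Bay 1 is empty: two balls are in the tray near the board at (76,475), bays 2–4 still hold theirs, and the other trays haven't moved. Next I'll carry the tray over the drawer and check the drawer frame by overlay.

```bash
cat >> h.py <<'E'
DY=1.036; DO=np.array([.5054,.2258]); drw=fr(DO,DY)
E
python3 - <<'E'
from h import *
b=hop([0,SP,0])
manip.servo_line([b[0],b[1],.22],down(HY+np.pi/2),vel=.3)
manip.servo_line([b[0],b[1],.038],vel=.15); effector.close(25); print(manip.current_finger_gap())
manip.servo_line([b[0],b[1],.2],vel=.12)
P=drw([.05,.082+.0285,0]); manip.servo_line([P[0],P[1],.2],down(DY+np.pi/2),vel=.2)
cw=viewer.get_calibration('wrist'); w=viewer.get_image('wrist').copy()
pts=[drw(p) for p in [(0,-.13,.018),(0,.13,.018),(.1,-.13,.018),(.1,.13,.018),(-.058,0,.06),(.1,.15,.108),(.1,-.15,.108)]]
for u in proj(cw,pts): cv2.circle(w,tuple(int(v) for v in u),4,(0,255,0),1)
cv2.imwrite('pics/w4.png',w[:,:,::-1]); print(manip.current_clock(), proj(cw,pts).round())
E
```

```text
0.008952724129191956
28.7917 [[ 41. 131.]
 [271. 131.]
 [ 59. 214.]
 [270. 214.]
 [136.  72.]
 [297. 248.]
 [-22. 249.]]
```

View pics/w4.png

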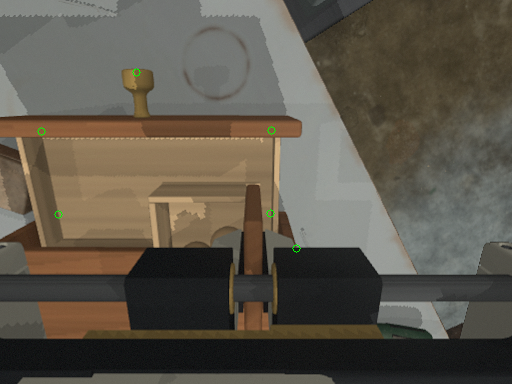

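The overlay fits: knob tip (136,72), cabinet edge v≈248, and the tray hangs upright with both balls in. Lowering it, then fetching tray 2.

```bash
cat >> h.py <<'E'
def to_drawer(y,x=.05):
    place(drw([x,y+.0285,0]),DY+np.pi/2,z=.057,up=.2)
def look(z=.07):
    cw=viewer.get_calibration('wrist'); return boards(viewer.get_image('wrist'),cw,z)
def fetch(x,y):  # approx board -> look with top -> pick -> spot
    B=boards(viewer.get_image('top'),viewer.get_calibration('top'),.07); b=min(B,key=lambda b:np.hypot(b[0]-x,b[1]-y)); print('top',np.round(b,3))
    return b
E
python3 - <<'E'
from h import *
to_drawer(.082)
print(np.round(look(.088),3))
# hover tray 2 
manip.servo_line([.6,0,.22],down(1.6),vel=.3)
b=fetch(.62,-.07)
for q in look(): print(np.round(q,3))
w=viewer.get_image('wrist');cv2.imwrite('pics/w5.png',w[:,:,::-1]);t=viewer.get_image('top');cv2.imwrite('pics/t5.png',t[:,:,::-1]); print(manip.current_clock())
E
```

```text
placed [ 0.9 -0.1 -2.4] [0.4356751  0.3250357  0.05680596]
[[ 0.436  0.323  2.61  74.164  8.522]]
top [ 0.437  0.326  2.61  78.606 23.875]
[ 6.1800e-01 -6.6000e-02  1.1040e+00  7.8648e+01  9.1090e+00]
[ 0.587  0.156  1.031 79.117  5.581]
[ 0.597 -0.169  1.502 74.648 37.644]
[ 0.463  0.219  0.971 57.266  6.755]
34.625
```

View pics/w5.png

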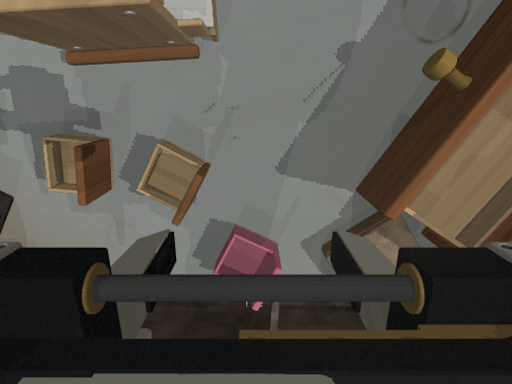

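Tray 2 and tray 3 are undisturbed in the wrist view at (172,185) and (80,168). The two views agree on tray 2's board to about 3 mm, so I'll pick it with a slightly higher grasp near the pink one.

```bash
cat >> h.py <<'E'
def look_spot(n):
    t=viewer.get_image('top'); cv2.imwrite(f'pics/{n}.png',cv2.resize(t[120:280,45:380,::-1],(790,377),interpolation=cv2.INTER_CUBIC)); print('t',manip.current_clock())
E
python3 - <<'E'
from h import *
pick(.6195,-.068,1.095,z=.040)
place(hop([0,SP,0]),HY+np.pi/2,z=.0405)
for q in look(): print(np.round(q,3))
print(hop([0,SP,0]))
gate_grip(G0+.0309); print(gpos()-G0)
draw(.0645); manip.sleep(1.2); print(gpos()-G0); gate_free(); look_spot('t6')
E
```

```text
gap 0.00894808067558609 [-0.4  0.8  0.2]
placed [ 0.1 -0.3 -2. ] [0.41841198 0.02805424 0.04040263]
[ 0.447  0.222  1.037 59.599  2.781]
[ 0.445  0.281  1.051 66.889 18.215]
[4.2100e-01 2.7000e-02 1.6460e+00 6.9453e+01 6.2170e+00]
[0.41856455 0.0280459  0.        ]
grip gap 0.03381499353514125 -1.692490054809699
0.030832486637648607
gate 0.0649 -0.5293259896990012
0.06488032384304189
t 51.8917
```

View pics/t6.png

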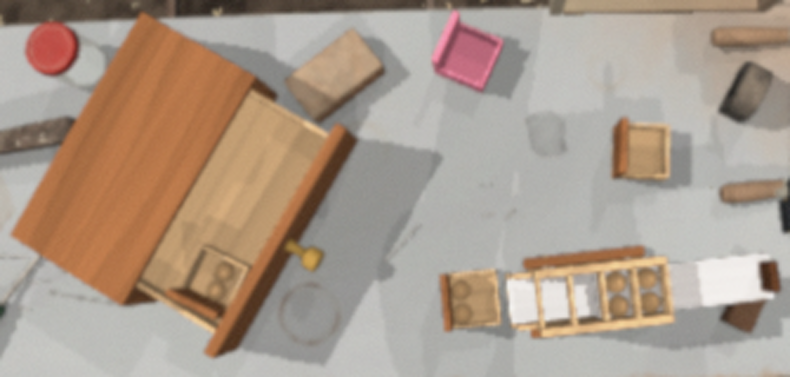

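Bay 2's balls are in tray 2 at the spot (460,300), tray 1 sits in the drawer with its balls, and tray 3 is at (640,150). Next I'll take tray 2 to the drawer and look at tray 3.

```bash
cat >> h.py <<'E'
def spot_to_drawer(y,z=.0385):
    b=hop([0,SP,0]); manip.servo_line([b[0],b[1],.22],down(HY+np.pi/2),vel=.3)
    manip.servo_line([b[0],b[1],z],vel=.15); effector.close(25); print(manip.current_finger_gap())
    manip.servo_line([b[0],b[1],.2],vel=.15); to_drawer(y)
E
python3 - <<'E'
from h import *
spot_to_drawer(0)
manip.servo_line([.6,-.12,.22],down(1.57),vel=.3)
for q in boards(viewer.get_image('top'),viewer.get_calibration('top'),.065): print('top',np.round(q,3))
for q in look(): print(np.round(q,3))
cw=viewer.get_calibration('wrist');w=viewer.get_image('wrist');cv2.imwrite('pics/w7.png',w[:,:,::-1]); print(manip.current_clock())
print(proj(cw,[(.6,-.181,.07),(.6,-.17,.07),(.61,-.17,.07)]))
E
```

```text
0.008764299981813465
placed [-0.7  0.6 -2.6] [0.50623392 0.28326851 0.05683162]
top [ 0.508  0.287  2.59  79.383 18.535]
[ 0.597 -0.179  1.508 71.752 16.883]
64.4667
[[194.19564761 179.49750119]
 [204.43156094 179.51932266]
 [204.86242541 188.44421436]]
```

View pics/w7.png

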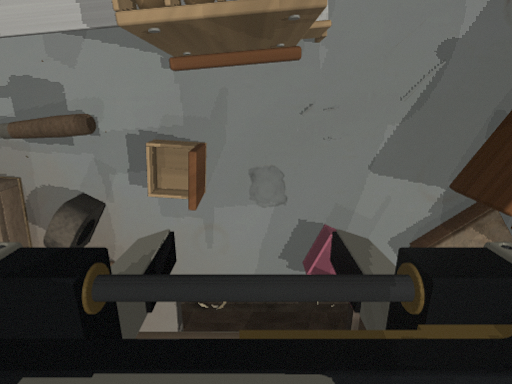

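Tray 3's board top runs from about (193,145) to (191,208), which puts it near (0.597, -0.182). Picking it.

Run:
```python
from h import *
pick(.597,-.182,1.52)
place(hop([0,SP,0]),HY+np.pi/2)
for q in look(): print(np.round(q,3))
gate_grip(G0+.0649); print(gpos()-G0)
draw(.0985); manip.sleep(1.2); print(gpos()-G0); gate_free(); look_spot('t8')
```

```text
gap 0.008920154304782341 [ 0.   0.1 -0.9]
placed [-2.7 -0.6 26.6] [0.42166245 0.02830417 0.040963  ]
[ 0.442  0.236  1.035 56.721  2.259]
[ 0.445  0.224  1.032 64.226  2.773]
[ 0.444  0.281  1.037 67.606 18.352]
[4.2400e-01 2.7000e-02 1.6460e+00 6.7778e+01 7.0550e+00]
grip gap 0.03414713698235791 -1.8415451198124544
0.06481763963123972
gate 0.0989 -0.5385171354211062
0.09893548761298436
t 81.8333
```

View pics/t8.png

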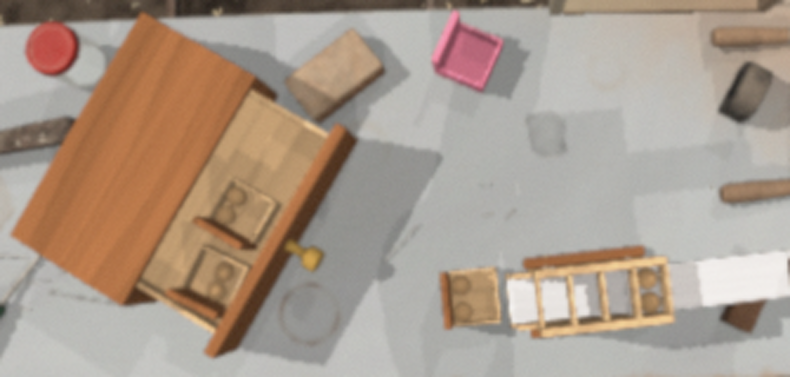

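All three bays were delivered, and bay 4 still holds its two balls at (650,290). The last placing pressed with 26 N, so I'll put tray 3 into the drawer with a force stop. After that I'll shut the gate.

Run:
```python
from h import *
b=[.4217,.028]; manip.servo_line([*b,.22],down(HY+np.pi/2),vel=.3)
manip.servo_line([*b,.0395],vel=.12); print('pre',F()); effector.close(25); print(manip.current_finger_gap(),F())
manip.servo_line([*b,.2],vel=.12); f0=F()[2]; print('hang',F())
P=drw([.05,-.082+.0285,0]); manip.servo_line([P[0],P[1],.2],down(DY+np.pi/2),vel=.2)
manip.servo_line([P[0],P[1],.075],vel=.12)
z=.075
while z>.057:
    z-=.0015; manip.servo_line([P[0],P[1],z],vel=.04)
    if F()[2]-f0>5: break
print('z',z,F(),manip.current_tool_pos()); effector.open_jaws(); manip.servo_line([P[0],P[1],.2],vel=.2)
gate_grip(G0+.0989); gate_line(G0+.006,.06)
s=.006
while s>-.006:
    s-=.001; gate_line(G0+s,.02)
    if abs(gforce())>7: break
print('gate',gpos()-G0,gforce()); gate_free(); look_spot('t9')
```

```text
pre [ 0.5  0.1 -0.7]
0.008866391617242843 [ 0.2 -0.3 -0.4]
hang [-0.2  0.7 -2.2]
z 0.05699999999999998 [-1.3  0.2  2.4] [0.57722681 0.24194783 0.05756725]
grip gap 0.03379031741487062 -1.3612307431643038
gate -5.431908512101846e-05 -8.133005761396
t 105.9917
```

View pics/t9.png

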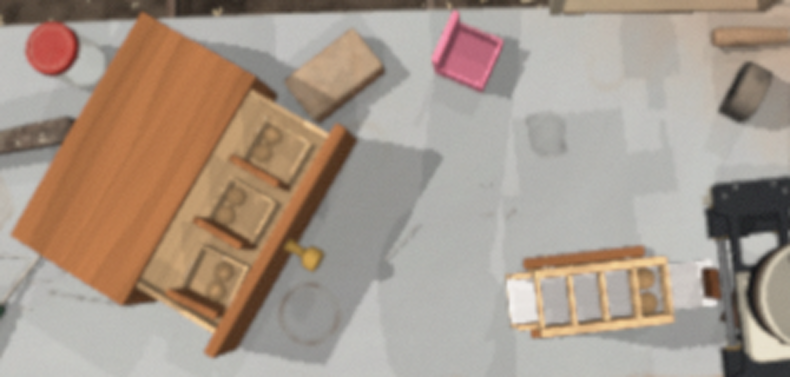

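All three trays are in the drawer with two balls each, the gate is shut and bay 4 is still full. Now I'll push the knob.

Run:
```python
from h import *
effector.close(10)
o=down(DY+np.pi/2); d=np.array([np.cos(DY),np.sin(DY)])
f=lambda:-float(manip.current_force()[:2]@d)
L=lambda x,z,v=.05: manip.servo_line([*drw([x,-.002,0])[:2],z],o,vel=v)
L(-.1,.22,.3); L(-.1,.052,.2); L(-.072,.052,.05)
x=-.072; n=0
while x<.06:
    x+=.004 if x<.015 else .0015; L(x,.052,.05); g=f()
    if x>.015 or n%5==0: print(round(x,4),round(g,1))
    n+=1
    if g>12: break
p=manip.current_tool_pos(); print('end',(p[:2]-DO)@d,p)
L(x-.06,.052,.12); L(x-.06,.2,.25); look_spot('t10')
```

```text
-0.068 0.7
-0.048 0.6
-0.028 0.8
-0.008 1.9
0.012 0.5
0.016 0.3
0.0175 2.4
0.019 2.5
0.0205 1.9
0.022 1.6
0.0235 1.5
0.025 1.5
0.0265 2.7
0.028 2.0
0.0295 3.0
0.031 1.7
0.0325 2.1
0.034 6.7
0.0355 10.7
0.037 15.7
end 0.032673464649937825 [0.52382057 0.25286401 0.05172284]
t 122.25
```

View pics/t10.png

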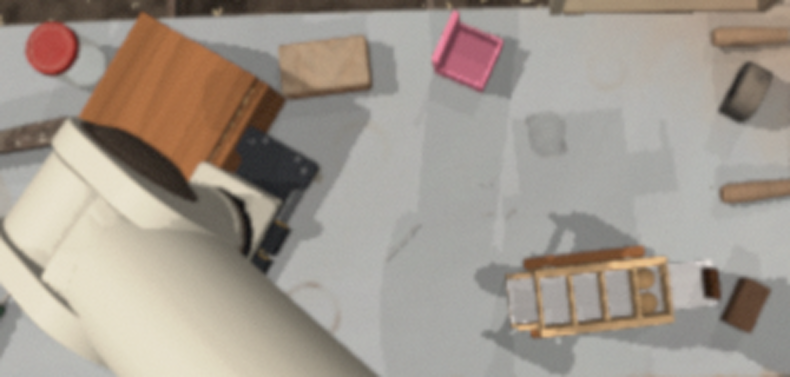

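The drawer reached a firm stop after about 0.1 m. The panel nudged the sanding block by roughly 1 cm and rotated it, which is within the limit. I'll move the arm off and check that the panel is flush.

Run:
```python
from h import *
manip.servo_line([.5,.05,.3],vel=.25)
im=viewer.get_image('top'); c=viewer.get_calibration('top')
a=cv2.resize(im[120:250,50:215,::-1],None,fx=3.6,fy=3.6,interpolation=cv2.INTER_CUBIC)
s=viewer.get_image('scene')[190:350,90:290,::-1]; s=cv2.resize(s,None,fx=3.6,fy=3.6,interpolation=cv2.INTER_CUBIC)
cv2.imwrite('pics/t11.png',a); cv2.imwrite('pics/s11.png',s); print(manip.current_clock())
```

```text
123.2417
```

View pics/t11.png

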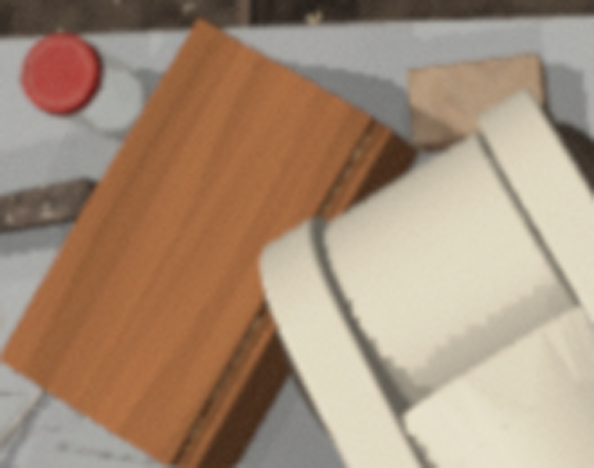

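Run:
```python
from h import *
manip.servo_line([.6,-.1,.3],vel=.3)
im=viewer.get_image('top'); c=viewer.get_calibration('top')
cv2.imwrite('pics/t12.png',cv2.resize(im[120:250,50:215,::-1],None,fx=3.6,fy=3.6,interpolation=cv2.INTER_CUBIC)); print(manip.current_clock())
d=drw([-.058+.0993,0,.06]); print((proj(c,[d,drw([.0993,.15,.108]),drw([.0993,-.15,.108])])-[50,120]+.36)*3.6)
```

```text
124.0417
[[358.00490015 331.65559236]
 [171.43610235 466.70654938]
 [376.7982549  113.99373812]]
```

View pics/t12.png

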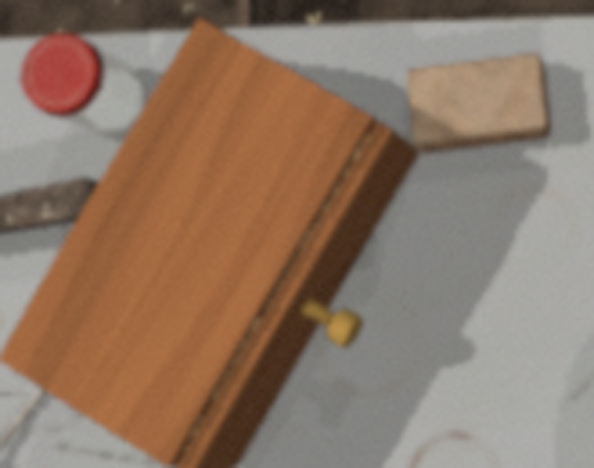

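The knob tip is at about (356,331), against a predicted (358,332) for a shut drawer. It is shut, so I'm handing in.

```bash
python3 -c "
from h import *
print(manip.hand_in())"
```

```text
the job is handed in; nothing more can be done
None
```

I handed the job in at about 124 s: all three trays were filled with one bay each and stood in the drawer, and gate and drawer are shut. Bay 4's two balls are still in the hopper. Closing the drawer nudged the sanding block by roughly 1 cm, and I couldn't look at the trays again once the drawer was closed.

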